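Unlock the gauging station's load slide with the release pin and push it out

ROBOT

A 6-joint arm with a two-finger parallel gripper is mounted at the origin on the work surface; the furniture and walls round the work are solid. World frame = base frame: x ahead of the robot, y to its left, z up, the work surface at z = 0. Lengths are in m, angles in degrees, forces in N, time in s.
With the tool pointing down it reaches from about 0.375 to 0.75 m from the base axis. Payload 9 kg.
Tool frame: the origin (TCP) lies where the fingers leave the gripper's body, on its centre line; the fingertips stand 73 mm ahead of it and the grasp point (between the pads) lies 54 mm ahead of it (robot.tip_reach is the distance from the TCP to the fingertips, in m); z points along the fingers, y is the line along which they close (so a half turn about z gives the same grasp; the last joint's range is limited). The gripper opens to 85 mm and grips with 20 to 120 N. Pads are 22 mm wide; open, the fingers measure 114 mm over their backs; the gripper's body (76 mm by 85 mm) begins 54 mm behind the grasp point. The pads swing forward as they close: fully open they stand 13 mm farther back than shut.
Start: joints at [59.032, 5.964, 5.575, 89.605, 0, 77.527], TCP at [0.19, 0.569, 0.304] pointing down, gripper open.
Joint ranges: [-171.21, 171.21], [-48.23, 106.86], [-62.78, 66.21], [-105.2, 120.99], [-86.42, 89.51], [-180, 180]. Speed limits (degrees/s): [127.2, 127.2, 147.25, 180, 180, 180].

INTERFACE

Orientations are given as [roll, pitch, yaw] about the fixed x, y, z axes, in that order (R = Rz(yaw) Ry(pitch) Rx(roll)).
In Python, from plant import robot gives the robot as it stands. Calls block until the motion is done:
- robot.move_pose(position, orientation): joint-space move of the TCP to a pose.
- robot.line_to(position, vel=0.15, rotation=None, guard=None): straight line of the TCP; rotation=None keeps the orientation; vel is the mean speed in m/s. With guard (N) it stops when the force on the tool has changed by that much, and returns True; else False.
- robot.goto_joints(angles): joint-space move.
- robot.set_gripper(opening): finger opening in m; the grip force is fixed at half the most; returns when the fingers have stopped.
- robot.pause(seconds).
- robot.ik(position, orientation): joint angles nearest the present ones, or None.
- robot.observe(): the state.
- robot.grab_frame(name): name is "scene" or "top" or "wrist"; returns the picture (384x512x3 uint8, blue, green, red); there is no depth.
- robot.get_calibration(name): a dict with "vertical_fov" (degrees; the focal length in pixels is half the picture's height over the tangent of half this angle, whatever the lens; pixels are square), "cx", "cy" (the principal point, pixels), "k1" (the pictures are not rectified: a ray, as slopes to the right and down, at radius r is drawn at 1 + k1 r^2 times it, then the intrinsics apply), "rvec" (rotation vector, rad) and "tvec" (3), from world to camera coordinates, as OpenCV has them. Camera axes: x right, y down, z forward; pixel columns grow to the right and rows downward; lengths in m; the calibration is good to about 2 mm. A picture is of the moment at which its call begins: read the wrist's pose just before it. get_calibration takes no time and is no camera call; for the wrist camera it gives the pose at the moment of the call.
A pose or a line that the arm cannot do raises robot.IKError and nothing moves.
- robot.job_done(): hands the job in; it is judged then, once.
The state is a dict: "time": time; "q": joint angles; "qvel": joint speeds; "joint_torque": joint torques, N m; "tool_pos": TCP position; "tcp_rot": TCP orientation; "ft_force": force on the tool from outside, world axes, zero at the start; "torque": the same for the moment, N m; "gripper_width": finger opening in m; "gripper_force": force on a finger pad.
Only numpy, scipy, OpenCV 4.12 (cv2) and the standard library are available. Lean on these libraries where they do the work, as an engineer would, in place of code of your own. Each camera call takes 0.05 s, during which the arm holds its last target. There are 200 camera calls.

TASK

Bring the load slide of the inclined gauging station out to its loading position: take the long slim steel release pin from the rack, hold the lock button down with it, squarely through the slide's countersunk recess, and push the slide sideways out from under the gauge arm as far as it goes. Draw the pin out so that the button springs up and locks the slide there, then hang the pin back upright in its empty rack hole. Work the station only with the pin, never with the hand, and leave the other tools and the things lying about where they are.

Things in the scene. Friction and masses are not known exactly. Their poses are not given: they have to be found in the camera images.
- station: Fixed grey gauging station, 276 mm wide (own y), 190 deep; origin under its base centre on the bench. Its deck slopes up away from the robot at 35 deg: deck normal (-0.574, 0, 0.819), up-slope (0.819, 0, 0.574) in its frame; deck's top centre 92 mm above the origin. Gauge arm over the slide's home place, 88 mm high along the normal, its end 26 mm up-slope of the recess's axis.
- load_slide (a joint): Travel in m of the slide along the station's own -y (to the right seen from the robot): 0 = home, locked under the gauge arm; 0.090 = out, at its end stop. The slide is an 88 x 110 mm aluminium plate between steel rails, a small linear carriage fixed in its nest; dry friction about 2.5 N.
- lock_button (a joint): How far the lock button is pressed, m along the deck normal: 0 = up, 0.008 = bottomed; spring 4 N at the start, 8 N bottomed. Its cross bar locks the slide in a notch of the lower rail until pressed 5.5 mm; between the notches the rail's lip keeps it down; a second notch catches it when the slide is within 1.5 mm of fully out and the pin is drawn out.
- bore_mouth (a point): Centre of the recess's mouth, on top of the round steel bushing (30 mm outside diameter, 13 mm high) on the robot's side of the slide; moves with it. The point's z is the bore's axis = deck normal, outward; its y is the station's y. Bore 13 mm in diameter, countersunk to 24 mm over the first 5.5 mm.
- button_top (a point): Centre of the lock button's flat top, 11.6 mm in diameter, 12 mm below the mouth when up, 20 mm when bottomed.
- release_pin: Loose plain steel pin tool, upright in the rack, about 0.12 kg: round grooved handle 19 mm in diameter from 6 to 70 mm above the origin, collar 28 mm in diameter, 6 mm thick, below it a 7 mm shank 80 mm long. Origin: centre of the collar's underside, which rests on the rack; own z up the handle. The slimmest and tallest handle in the rack.
- pin_tip (a point): End of the pin's shank, 80 mm below the pin's origin; narrowed to 5 mm in the last 2 mm.
- tool_rack: Fixed wooden tool rack, 200 x 64 mm and 100 mm high, open below its top plate, origin under its centre on the bench, holes in a row along its own x. Three 17 mm holes through the 10 mm top plate; the tools hang in them by their collars or handles.
- rack_hole_0 (a point): Centre of the hole at the rack's own x = -60 mm, on the top face of the plate (100 mm above the bench).
- rack_hole_1 (a point): Centre of the middle hole, on the top face.
- rack_hole_2 (a point): Centre of the hole at the rack's own x = +60 mm, on the top face.
- drift: Thick drift in the rack: waisted black handle 29 mm in diameter and 52 mm high over a 14 mm shank, too thick for the recess. Origin: underside of the handle, on the rack's top. To be left alone.
- nut_driver: Nut driver in the rack: squat black handle 36 mm in diameter and 38 mm high. Origin: underside of the handle, on the rack's top. To be left alone.
- knob_screw: Black star knob with its threaded stud upward, 37 mm wide, 54 mm high, left of the station; origin under its centre. Bystander.
- spare_pin: Loose plain locating pin, 12 mm thick and 120 mm long with a tapered nose, lying flat on the bench left of the station; origin under its middle. Too thick for the recess and not needed: a bystander.

How it is judged (in metres and radians):
On the way, in this order (a step that is already met when the one before it is completed fails the run):
1. the pin's tip holds the lock button down while the slide is still home (value of joint lock_button above 0.005 m and value of joint load_slide below 0.006 m and distance between pin_tip and button_top below 0.007 m), for 0.1 s.
2. the slide is pushed out by the pin with the button held down under it (value of joint load_slide above 0.03 m and value of joint lock_button above 0.004 m and distance between pin_tip and button_top below 0.012 m), for 0.1 s.
3. the slide is fully out, the pin withdrawn, and the button has sprung up and locked it (value of joint load_slide above 0.086 m and value of joint lock_button below 0.0015 m and distance between pin_tip and button_top above 0.02 m), for 0.2 s.
At the end, for the whole second after the job is handed in: Slide within 4 mm of fully out, its lock button up again (under 1.5 mm pressed); release pin at rest in a rack hole with its collar on the plate (within 5 mm in height, 9 mm sideways, 7 degrees of upright); drift and nut driver still standing in the rack (value of joint load_slide above 0.086 m and value of joint lock_button below 0.0015 m and angle between release_pin's own z axis and vertical below 0.12 rad and z of release_pin in the frame of tool_rack between 0.095 and 0.104 m and (horizontal distance between release_pin and rack_hole_0 below 0.009 m or horizontal distance between release_pin and rack_hole_1 below 0.009 m or horizontal distance between release_pin and rack_hole_2 below 0.009 m) and linear speed of release_pin below 0.03 m/s and angle between each of drift, nut_driver's own z axis and vertical below 0.3 rad); the robot touches nothing.
It fails at once if the hand or arm itself pushes on the station or its slide (over 3 N) (contact force between any of the fingers, the arm and station above 3 N).
It fails at once if another tool in the rack is moved by more than 25 mm (distance of any of drift, nut_driver from where it was at the start of the episode above 0.025 m).
It fails at once if a bystander is moved by more than 25 mm (distance of any of knob_screw, spare_pin from where it was at the start of the episode above 0.025 m).
It also fails if it takes over 48 s, if anything falls off the work surface, if the arm or the gripper's body presses on something with over 40 N, if the wrist force passes 120 N, or if a joint passes its speed limit or range.

## Working session

There is one attempt and no reset: what is moved stays moved. The work goes in short steps, each a Python script; the robot and the scene stay as the last script left them, time stands still between calls to the robot, and variables do not carry over. Pictures are saved under pics/ and viewed, at most 13 in all, crops included, and the job is handed in when it is done.

```bash
ls; mkdir -p pics; python3 - <<'E'
from plant import robot
import cv2
for n in ("scene","top","wrist"):
    c=robot.get_calibration(n); im=robot.grab_frame(n); cv2.imwrite(f"pics/{n}0.png",im); print(n,c)
o=robot.observe(); print(o)
E
```

```text
pics
scene {'vertical_fov': 45.29990480811465, 'cx': 258.0996158430309, 'cy': 189.60157204291244, 'k1': -0.18244501282363387, 'rvec': array([ 2.12617342, -0.69385282,  0.33846782]), 'tvec': array([-0.40379094,  0.30952532,  0.98853566])}
top {'vertical_fov': 43.06526565584616, 'cx': 251.71695012900165, 'cy': 189.64856780979082, 'k1': -0.16931095451664127, 'rvec': array([ 2.17420485, -2.19935879,  0.07331834]), 'tvec': array([0.09291646, 0.53918994, 1.21219031])}
wrist {'vertical_fov': 65.84878709650556, 'cx': 257.4608708220058, 'cy': 189.56903631533217, 'k1': 0.022665614185268575, 'rvec': array([-2.32218924, -1.673177  , -0.27426782]), 'tvec': array([-0.6002653 , -0.04148002,  0.38178178])}
{'time': 0.15, 'q': array([5.90328593e+01, 5.99154302e+00, 5.53747801e+00, 8.96026821e+01,
       3.26947949e-04, 7.75263943e+01]), 'qvel': array([-0.01423843, -0.11295671,  0.13252719, -0.12544473, -0.04239328,
        0.02505405]), 'joint_torque': array([ 3.15712918e-03, -5.57357597e+01,  5.04006672e+01,  1.26541714e-02,
       -2.79958240e-04, -8.17883404e-06]), 'tool_pos': array([0.19022293, 0.56887066, 0.30329466]), 'tcp_rot': array([-1.79944663e+02, -1.25760226e-02,  1.61506459e+02]), 'ft_force': array([-0.06793658,  0.33262163,  0.66237399]), 'torque': array([-0.04484233, -0.00994655,  0.00299645]), 'gripper_force': 0.0, 'gripper_width': 0.08526205672654008}
```

View pics/scene0.png

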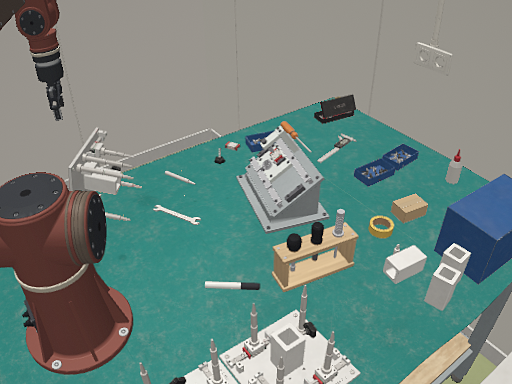

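View pics/top0.png

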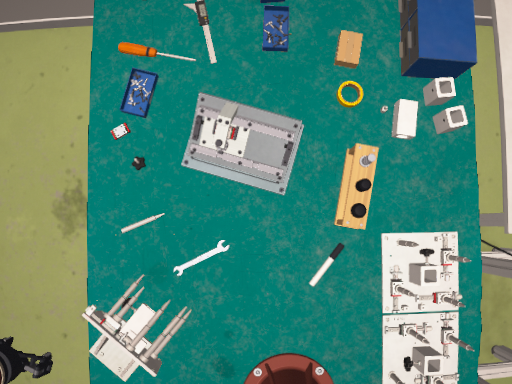

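The top view shows the station at about (243,143), turned slightly. The rack is at (357,187), with the pin at its far end, at (368,158); drift and nut driver are nearer. The scene view confirms the tall handle is at the far end.

```bash
cat > h.py <<'E'
import numpy as np, cv2
from scipy.spatial.transform import Rotation as Rot
def cam(c):
    f=192/np.tan(np.radians(c["vertical_fov"]/2)); R=cv2.Rodrigues(np.array(c["rvec"]))[0]
    K=np.array([[f,0,c["cx"]],[0,f,c["cy"]],[0,0,1]]); return K,np.array([c["k1"],0,0,0,0.]),R,np.array(c["tvec"])
def ray(c,uv):
    K,D,R,t=cam(c)
    p=np.array(uv,float).reshape(-1,2); n=(p-[K[0,2],K[1,2]])/K[0,0]; s=n.copy()
    for _ in range(30): s=n/(1+D[0]*(s**2).sum(1,keepdims=True))
    return -R.T@t, np.c_[s,np.ones(len(s))]@R
def plane(c,uv,z):
    o,d=ray(c,uv); return o+d*((z-o[2])/d[:,2:])
def plane_n(c,uv,p0,n):
    o,d=ray(c,uv); return o+d*(((p0-o)@n)/(d@n))[:,None]
def proj(c,P):
    K,D,R,t=cam(c); return cv2.projectPoints(np.array(P,float).reshape(-1,1,3),R,t,K,D)[0].reshape(-1,2)
def tri(obs):
    A=np.zeros((3,3));b=np.zeros(3)
    for c,uv in obs:
        o,d=ray(c,uv); d=d[0]/np.linalg.norm(d[0]); M=np.eye(3)-np.outer(d,d); A+=M;b+=M@o
    return np.linalg.solve(A,b)
E
python3 - <<'E'
from plant import robot
from h import *
np.set_printoptions(precision=4,suppress=True)
c=robot.get_calibration("top")
print("base corners z0",plane(c,[(202,94),(303,121),(283,194),(182,165)],0.01))
print("rack top corners",plane(c,[(352,144),(378,147),(364,229),(335,225)],0.1))
print("pin handle top",plane(c,[(369,158)],0.17))
o=robot.observe(); w=robot.get_calibration("wrist"); K,D,R,t=cam(w); 
T=Rot.from_euler("xyz",o["tcp_rot"],degrees=True).as_matrix()
print("cam in tcp",T.T@(-R.T@t-o["tool_pos"])); print("cam axes in tcp",T.T@R.T)
im=cv2.imread("pics/top0.png"); cv2.imwrite("pics/topc.png",cv2.resize(im[80:240,170:390],None,fx=3.6,fy=3.6,interpolation=cv2.INTER_CUBIC))
E
```

```text
base corners z0 [[ 0.7917  0.2132  0.01  ]
 [ 0.717  -0.0478  0.01  ]
 [ 0.5288  0.0072  0.01  ]
 [ 0.6062  0.2648  0.01  ]]
rack top corners [[ 0.6415 -0.1548  0.1   ]
 [ 0.634  -0.2182  0.1   ]
 [ 0.4381 -0.1785  0.1   ]
 [ 0.4487 -0.1091  0.1   ]]
pin handle top [[ 0.5983 -0.178   0.17  ]]
cam in tcp [ 0.0837  0.001  -0.0706]
cam axes in tcp [[ 0.0004 -0.9468 -0.3218]
 [ 1.      0.0006 -0.0005]
 [ 0.0006 -0.3218  0.9468]]
```

View pics/topc.png

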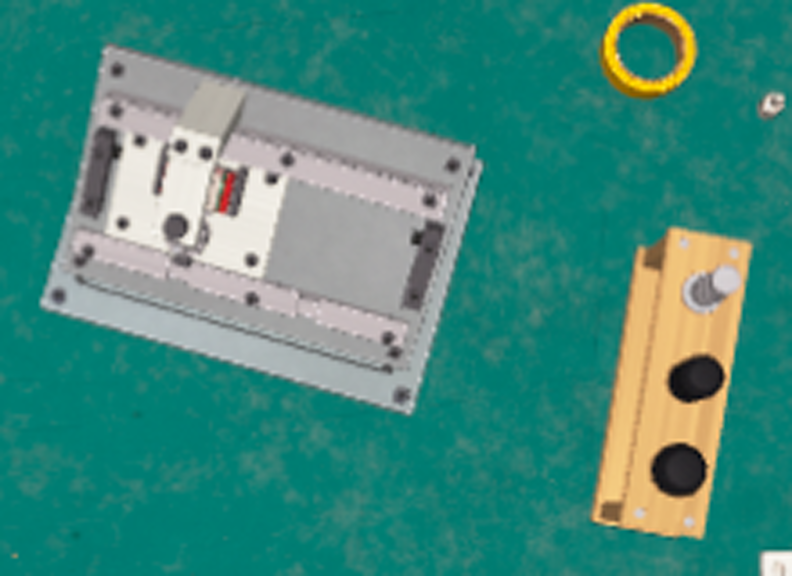

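```bash
cat >> h.py <<'E'
YS=-16.0
def stat(yaw):
    a=np.radians(yaw); X=np.array([np.cos(a),np.sin(a),0]);Y=np.array([-np.sin(a),np.cos(a),0]);Z=np.array([0,0,1.])
    n=-np.sin(np.radians(35))*X+np.cos(np.radians(35))*Z; u=np.cos(np.radians(35))*X+np.sin(np.radians(35))*Z
    return Y,n,u
def tool_rpy(yaw): # tool z=-n, y=station y
    Y,n,u=stat(yaw); return Rot.from_matrix(np.c_[-u,Y,-n]).as_euler("xyz",degrees=True)
E
python3 - <<'E'
from plant import robot
from h import *
import json
np.set_printoptions(precision=4,suppress=True)
c=robot.get_calibration("top"); B=plane(c,[(226,146)],0.115)[0]; print(B)
Y,n,u=stat(YS); rpy=tool_rpy(YS); print(rpy)
for d in (0.2,): print(robot.ik(B+n*0.2,rpy), robot.ik(B+n*0.16-0.09*Y,rpy), robot.ik(B+n*0.27-0.09*Y,rpy), robot.ik([0.6,-.178,.32],[180,0,167]))
robot.move_pose(B+n*0.22,rpy)
for k,p in enumerate([B+n*0.22, B+n*0.22-0.06*Y-0.0*u]):
    if k: robot.line_to(p)
    robot.pause(0.3)
    w=robot.get_calibration("wrist"); im=robot.grab_frame("wrist"); cv2.imwrite(f"pics/w{k}.png",im)
    json.dump({a:np.array(b).tolist() for a,b in w.items()},open(f"w{k}.json","w"))
print(robot.observe()["q"],robot.observe()["time"])
cv2.imwrite("pics/w01.png",cv2.resize(np.hstack([cv2.imread("pics/w0.png"),cv2.imread("pics/w1.png")]),(800,300),interpolation=cv2.INTER_AREA))
E
```

```text
[0.6371 0.1459 0.115 ]
[-180.   35.  164.]
[ 11.556  -34.5051 -38.03    54.6442 -15.3875  23.1439] [ -1.2233 -44.3721 -47.7849  52.4872  -8.4121  12.1926] None [-28.4751  10.8392  12.5604  91.7212   0.     -15.4751]
[  4.5847 -45.5069 -43.2073  59.0739 -11.6068  17.0635] 3.325
```

View pics/w01.png

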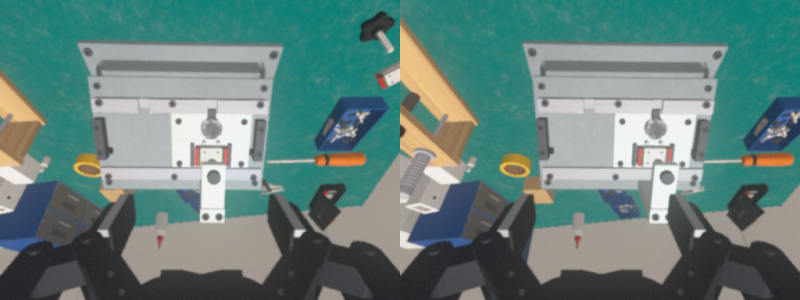

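```bash
python3 - <<'E'
import cv2,numpy as np
a=cv2.imread("pics/w0.png")[115:255,200:340];b=cv2.imread("pics/w1.png")[115:255,256:396]
cv2.imwrite("pics/bc.png",cv2.resize(np.hstack([a,b]),None,fx=2.85,fy=2.85,interpolation=cv2.INTER_CUBIC))
for k,x0 in ((0,240),(1,296)):
    g=cv2.cvtColor(cv2.imread(f"pics/w{k}.png"),cv2.COLOR_BGR2GRAY)
    r=cv2.resize(g[134:194,x0:x0+60],None,fx=4,fy=4,interpolation=cv2.INTER_CUBIC)
    h=cv2.HoughCircles(r,cv2.HOUGH_GRADIENT,1.5,10,param1=120,param2=25,minRadius=15,maxRadius=70)
    if h is not None: print(k,h[0][:5]/4+[x0,134,0])
E
```

```text
0 [[268.3125     163.8125      15.14999962]
 [272.0625     166.4375      11.21249962]]
1 [[327.3125     163.4375      14.54999924]
 [324.6875     164.1875      12.14999962]]
```

View pics/bc.png

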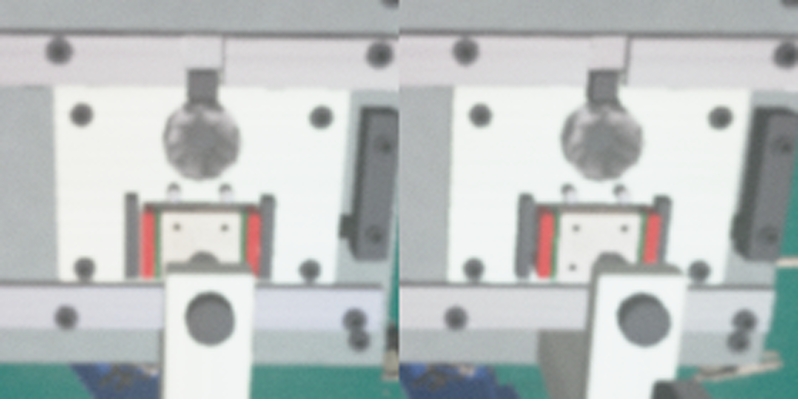

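The bushing shows as a round grey disc, centred at about (270.9,164.1) in view 0 and (327.2,164.1) in view 1. The gauge arm is up-slope of it. I'll take wider-baseline views, and one of the pin.

```bash
python3 - <<'E'
from plant import robot
from h import *
import json
np.set_printoptions(precision=4,suppress=True)
W=[json.load(open(f"w{k}.json")) for k in (0,1)]
Y,n,u=stat(YS); rpy=tool_rpy(YS)
B=tri([(W[0],(270.9,164.1)),(W[1],(327.2,164.1))]); print("B",B)
off=lambda x,y,x0:(x/2.85+x0,y/2.85+115)
for k,(p,q,x0) in enumerate([((82,115),(320,117),200),((480-399,115),(720-399,118),256)]):
    P=plane_n(W[k],[off(*p,x0),off(*q,x0)],B-0.013*n,n); d=P[1]-P[0]; print("yaw slide",np.degrees(np.arctan2(-d[0],d[1])),np.linalg.norm(d),d)
for k,s in ((2,-0.07),(3,0.08)):
    robot.line_to(B+n*0.19+s*Y); robot.pause(0.3)
    w=robot.get_calibration("wrist"); im=robot.grab_frame("wrist"); cv2.imwrite(f"pics/w{k}.png",im)
    json.dump({a:np.array(b).tolist() for a,b in w.items()},open(f"w{k}.json","w"))
    uv=proj(w,B)[0]; print(uv)
    i=uv.round().astype(int); im=im[i[1]-55:i[1]+55,i[0]-55:i[0]+55]; im=cv2.resize(im,(440,440),interpolation=cv2.INTER_CUBIC); cv2.circle(im,(220,220),3,(0,0,255),-1)
    cv2.imwrite(f"pics/c{k}.png",im); print(i)
# pin
robot.move_pose([0.55,-0.05,0.40],[180,0,167]); rp=[180,0,167]
for k,p in ((4,[0.575,-0.245,0.32]),(5,[0.59,-0.10,0.32])):
    robot.move_pose(p,rp) if k==4 else robot.line_to(p)
    robot.pause(0.3)
    w=robot.get_calibration("wrist"); im=robot.grab_frame("wrist"); cv2.imwrite(f"pics/w{k}.png",im)
    json.dump({a:np.array(b).tolist() for a,b in w.items()},open(f"w{k}.json","w"))
print(robot.observe()["time"])
cv2.imwrite("pics/c23.png",cv2.resize(np.hstack([cv2.imread("pics/c2.png"),cv2.imread("pics/c3.png")]),(800,400)))
cv2.imwrite("pics/w45.png",np.hstack([cv2.imread("pics/w4.png")[:,56:456],cv2.imread("pics/w5.png")[:,56:456]]))
E
```

```text
B [0.6443 0.1602 0.0972]
yaw slide -16.358594807450938 0.09161491513621667 [0.0258 0.0879 0.0004]
yaw slide -16.58525548969134 0.09213653785385435 [0.0263 0.0883 0.0007]
[331.9117 182.7301]
[332 183]
[169.9128 183.6756]
[170 184]
9.6083
```

View pics/c23.png

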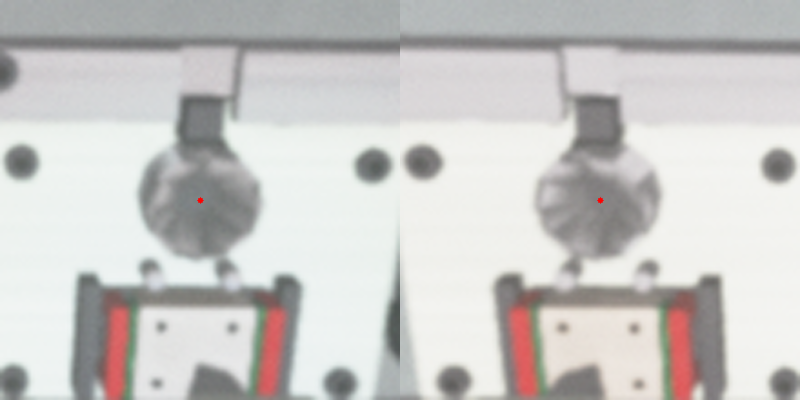

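View pics/w45.png

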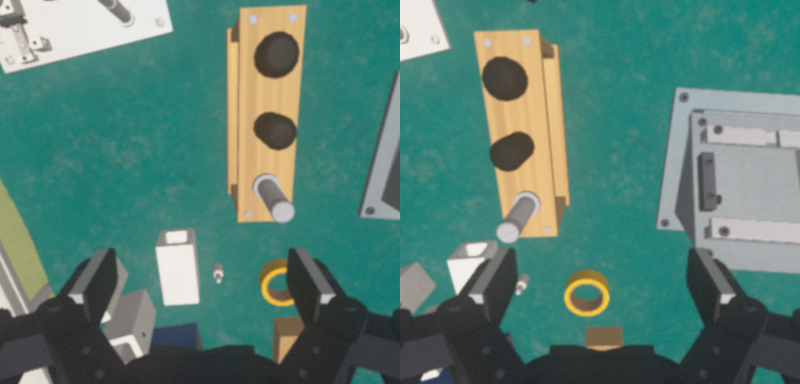

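c23 shows the bushing disc centred at (200,199) and (599,199), with some side wall visible. In w45 the pin's handle top is at (283,211) left and (508,234) right, and its collar is at (264,187) and (528,203).

```bash
python3 - <<'E'
from h import *
import json
from scipy.optimize import least_squares
np.set_printoptions(precision=4,suppress=True)
W={k:json.load(open(f"w{k}.json")) for k in range(6)}
yaw=-16.4; Y,n,u=stat(yaw)
G={k:cv2.GaussianBlur(cv2.cvtColor(cv2.imread(f"pics/w{k}.png"),cv2.COLOR_BGR2GRAY),(3,3),0).astype(float) for k in (2,3)}
def edge(k,c,ang):
    s=np.arange(10,24,0.1); x=c[0]+s*np.cos(ang); y=c[1]+s*np.sin(ang)
    v=cv2.remap(G[k].astype(np.float32),x.astype(np.float32)[None],y.astype(np.float32)[None],cv2.INTER_CUBIC)[0]
    j=np.argmax(np.gradient(v)); return x[j],y[j],v[0],v[-1]
obs=[]
for k,c,angs in ((2,(332,183),(-10,0,10,20,30,45,)),(3,(170,184),(190,180,170,160,150,135))):
    for a in angs:
        e=edge(k,c,np.radians(a)); obs.append((k,e[:2])); 
# residual: distance on mouth plane from M minus 15mm
def res(p):
    M=np.array(p)
    return [1e3*(np.linalg.norm(plane_n(W[k],[e],M,n)[0]-M)-0.015) for k,e in obs]
r=least_squares(res,[0.6443,.1602,.0972],loss="soft_l1",f_scale=0.3); M=r.x
print("M",M,np.array(res(M)))
sx=np.array([.0,0,0]);print("proj",proj(W[2],M),proj(W[3],M))
print("plane-known check: height over deck if station origin (0.661,0.109):",(M-np.array([.661,.109,.092]))@n,(M-np.array([.661,.109,.092]))@Y,(M-np.array([.661,.109,.092]))@u)
print("pin top",tri([(W[4],(339,211)),(W[5],(164,234))]), plane(W[4],[(339,211)],.17),plane(W[5],[(164,234)],.17))
print("collar",tri([(W[4],(320,187)),(W[5],(184,203))]),plane(W[4],[(320,187)],.106),plane(W[5],[(184,203)],.106))
print("rack corners w4",plane(W[4],[(240+56,10),(306+56,6),(295+56,219),(238+56,222)],.1))
print("rack corners w5",plane(W[5],[(474-344,32),(539-344,30),(556-344,236),(495-344,238)],.1))
E
```

```text
M [0.6423 0.1598 0.0995] [-0.1902 -0.2082  0.1814  0.2131  0.5133 -1.1633 -0.4996  0.231   0.0071
  0.3149  0.0682 -1.227 ]
proj [[331.7357 183.4757]] [[168.0577 184.4288]]
plane-known check: height over deck if station origin (0.661,0.109): 0.024659797034789283 0.04347887341741 -0.02215145216483908
pin top [ 0.6011 -0.1812  0.1699] [[ 0.6    -0.1812  0.17  ]] [[ 0.6021 -0.1814  0.17  ]]
collar [ 0.6033 -0.1826  0.0969] [[ 0.6002 -0.1839  0.106 ]] [[ 0.6001 -0.1793  0.106 ]]
rack corners w4 [[ 0.4402 -0.1784  0.1   ]
 [ 0.4501 -0.1234  0.1   ]
 [ 0.6456 -0.1564  0.1   ]
 [ 0.6356 -0.2165  0.1   ]]
rack corners w5 [[ 0.439  -0.1783  0.1   ]
 [ 0.4499 -0.1229  0.1   ]
 [ 0.6459 -0.1634  0.1   ]
 [ 0.6331 -0.2288  0.1   ]]
```

```bash
cat >> h.py <<'E'
YS=-16.4; M=np.array([0.6423,.1598,.0995]); PIN=np.array([0.601,-0.181]); RP=[180,0,168.5]; L=0.176
E
python3 - <<'E'
from plant import robot
from h import *
import json
np.set_printoptions(precision=3,suppress=True)
Y,n,u=stat(YS); rpy=tool_rpy(YS)
for s in (0,-.09):
  for d in (.156,.19,.2,.21,.22,.24): print(s,d,robot.ik(M+n*d+s*Y,rpy))
robot.move_pose([*PIN,0.30],RP); robot.line_to([*PIN,0.196],vel=0.1)
robot.set_gripper(0.0); o=robot.observe(); print(o["gripper_width"],o["gripper_force"],o["tool_pos"],o["tcp_rot"],o["time"])
robot.line_to([*PIN,0.32],vel=0.12); robot.pause(.2)
w=robot.get_calibration("wrist"); o=robot.observe(); print(o["gripper_width"],o["ft_force"])
im=robot.grab_frame("wrist"); cv2.imwrite("pics/w6.png",im)
s=robot.grab_frame("scene"); cv2.imwrite("pics/s6.png",s)
T=Rot.from_euler("xyz",o["tcp_rot"],degrees=True).as_matrix()
c=robot.get_calibration("scene"); tip=o["tool_pos"]+T[:,2]*L; col=o["tool_pos"]+T[:,2]*(L-.08)
p=proj(w,[tip,col]); q=proj(c,[tip,col]); print(p,q)
for a,pts in ((im,p),(s,q)):
    for x in pts: cv2.circle(a,tuple(int(v*16) for v in x),16,(0,0,255),-1,shift=4)
i=q.mean(0).astype(int); cr=cv2.resize(s[i[1]-60:i[1]+60,i[0]-40:i[0]+40],(288,384),interpolation=cv2.INTER_CUBIC)
cv2.imwrite("pics/g6.png",np.hstack([im,cr]))
E
```

```text
0 0.156 [ 11.835 -27.517 -38.576  47.271 -15.745  23.744]
0 0.19 [ 13.01  -30.771 -37.924  51.465 -16.359  24.785]
0 0.2 [ 13.371 -31.634 -37.652  52.691 -16.547  25.107]
0 0.21 [ 13.739 -32.452 -37.343  53.912 -16.738  25.435]
0 0.22 [ 14.115 -33.226 -36.999  55.128 -16.932  25.772]
0 0.24 [ 14.891 -34.64  -36.204  57.542 -17.332  26.468]
-0.09 0.156 [  0.917 -41.387 -47.94   49.686  -9.83   14.327]
-0.09 0.19 [  1.773 -45.142 -47.217  54.29  -10.305  15.051]
-0.09 0.2 [  2.04  -46.126 -46.914  55.618 -10.453  15.276]
-0.09 0.21 [  2.313 -47.055 -46.572  56.932 -10.604  15.508]
-0.09 0.22 [  2.595 -47.929 -46.19   58.231 -10.76   15.747]
-0.09 0.24 None
0.017769264331719683 58.37427020072937 [ 0.601 -0.181  0.196] [-179.994    0.009  168.503] 11.8583
0.01778078665435012 [ 0.265 -0.422 -1.159]
[[256.301 189.368]
 [255.753 230.656]] [[338.619 218.801]
 [342.263 191.438]]
```

View pics/g6.png

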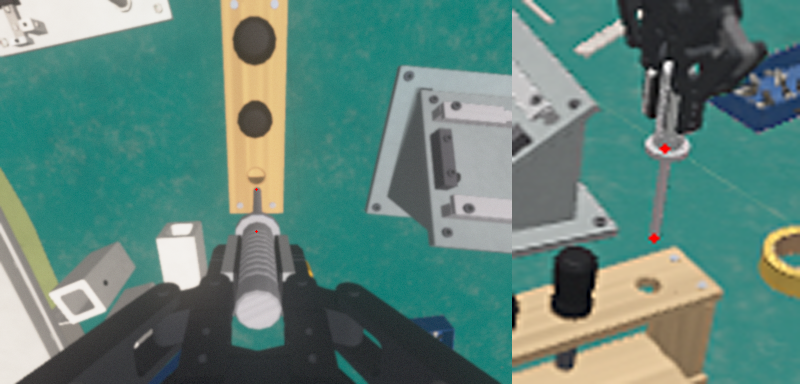

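The red dots for the modelled collar and tip fall on the pin in both views, so the grasp is as modelled. The empty hole shows at (257,175) in the wrist view. Next: insert.

```bash
python3 - <<'E'
from plant import robot
from h import *
np.set_printoptions(precision=4,suppress=True)
Y,n,u=stat(YS); rpy=tool_rpy(YS)
robot.move_pose([0.45,-0.05,0.36],RP)
robot.move_pose(M+n*(L+.06),rpy)
robot.line_to(M+n*(L+.006)); robot.pause(.2)
f0=robot.observe()["ft_force"]; print(f0)
for d in (-.010,-.0125,-.0155,-.0195):
    g=robot.line_to(M+n*(L+d),vel=0.03,guard=15); robot.pause(.1)
    o=robot.observe(); p=o["tool_pos"]-n*L-M; df=o["ft_force"]-f0
    print(d,g,"pos nYu",p@n,p@Y,p@u,"F nYu",df@n,df@Y,df@u,o["torque"],o["time"])
    if g: break
im=robot.grab_frame("wrist"); cv2.imwrite("pics/w7.png",im)
s=robot.grab_frame("scene"); q=proj(robot.get_calibration("scene"),M)[0].astype(int)
cr=cv2.resize(s[q[1]-60:q[1]+60,q[0]-40:q[0]+40],(288,384),interpolation=cv2.INTER_CUBIC); cv2.imwrite("pics/g7.png",np.hstack([im,cr]))
E
```

```text
[ 0.1336 -0.0034 -0.9364]
-0.01 False pos nYu -0.009823213251589677 5.984292614971899e-06 1.177688607505278e-05 F nYu 3.895093129533294 -0.5502997977270285 -0.6705970314363798 [ 0.0931  1.1065 -0.0851] 16.6917
-0.0125 False pos nYu -0.01244078797090577 2.543876334979398e-05 4.6098081199688085e-05 F nYu 5.014066752112211 -0.4282560066784128 -1.0465093276320685 [ 0.1431  1.0699 -0.067 ] 17.0417
-0.0155 False pos nYu -0.015336990213339792 6.227499978794894e-05 9.998170593146539e-05 F nYu 5.741735093385065 -0.5970155307891309 -1.8773898991295763 [ 0.1829  1.0971 -0.1041] 17.3917
-0.0195 True pos nYu -0.018043281952758547 0.00029150269922648044 0.00043830114809984894 F nYu 14.64018780268327 -1.266400634612167 -3.1269420869115274 [-0.0139  1.4985 -0.3205] 17.7
```

Contact came at about 10 mm and it bottomed at about 17.8 mm, so the button is fully pressed through the bore. Now I'll back off slightly and push.

```bash
python3 - <<'E'
from plant import robot
from h import *
np.set_printoptions(precision=4,suppress=True)
Y,n,u=stat(YS); f0=np.array([.1336,-.0034,-.9364])
def rep(t,g=None):
    o=robot.observe(); p=o["tool_pos"]-n*L-M; df=o["ft_force"]-f0
    print(t,g,"pos nYu",np.array([p@n,p@Y,p@u])*1e3,"F",np.array([df@n,df@Y,df@u]),o["time"]); return df
pt=lambda d,y,uu:M+n*(L+d)+Y*y+u*uu
g=robot.line_to(pt(-.0170,0,-.001),vel=.03); robot.pause(.2); rep("back")
for y in (-.004,-.008,-.02,-.045):
    g=robot.line_to(pt(-.0170,y,-.001),vel=.04,guard=18); rep(y,g)
    if g: break
else:
    robot.pause(.1); g=robot.line_to(pt(-.0170,-.100,-.001),vel=.05,guard=14); robot.pause(.1); rep("end",g)
s=robot.grab_frame("top"); cv2.imwrite("pics/t8.png",s); cv2.imwrite("pics/t8c.png",cv2.resize(s[80:210,170:315],None,fx=4,fy=4,interpolation=cv2.INTER_CUBIC))
E
```

```text
back None pos nYu [-16.8408   0.069   -0.5968] F [ 7.9716 -0.8033 -0.7099] 18.25
-0.004 False pos nYu [-16.8231  -3.8848  -0.7481] F [6.2665 2.1814 1.0754] 18.5
-0.008 False pos nYu [-16.8125  -7.95    -0.7782] F [7.0959 0.4351 0.8358] 18.75
-0.02 False pos nYu [-16.8155 -20.0707  -0.8066] F [7.8335 0.688  0.0712] 19.2
-0.045 False pos nYu [-16.812  -44.9842  -0.8357] F [8.7347 0.8553 0.2422] 19.975
end True pos nYu [-16.5341 -96.3845  -1.3361] F [3.0066 5.2257 0.8523] 21.2583
```

```bash
python3 - <<'E'
from plant import robot
from h import *
import json
np.set_printoptions(precision=4,suppress=True)
Y,n,u=stat(YS); f0=np.array([.1336,-.0034,-.9364])
def rep(t):
    o=robot.observe(); p=o["tool_pos"]-n*L-M; df=o["ft_force"]-f0
    print(t,"pos nYu",np.array([p@n,p@Y,p@u])*1e3,"F",np.array([df@n,df@Y,df@u]),o["time"])
pt=lambda d,y,uu:M+n*(L+d)+Y*y+u*uu
for d in (-.008,.004,.035):
    robot.line_to(pt(d,-.0962,-.001),vel=.06); robot.pause(.1); rep(d)
w=robot.get_calibration("wrist"); im=robot.grab_frame("wrist"); cv2.imwrite("pics/w9.png",im)
q=proj(w,M-.09*Y)[0]; print(q)
cv2.imwrite("pics/w9v.png",cv2.resize(im[90:290,110:400],None,fx=2.75,fy=2.75,interpolation=cv2.INTER_CUBIC))
E
```

```text
-0.008 pos nYu [ -8.2778 -95.8542  -1.1755] F [ 2.6086  5.6724 -0.0632] 21.7
0.004 pos nYu [  3.3772 -96.5802  -1.4364] F [ 0.6247  0.0689 -0.3086] 22.15Traceback (most recent call last):
  File "<stdin>", line 11, in <module>
plant.IKError: the arm cannot follow that straight line within its joint ranges
```

```bash
python3 - <<'E'
from plant import robot
from h import *
np.set_printoptions(precision=4,suppress=True)
Y,n,u=stat(YS)
pt=lambda d,y,uu:M+n*(L+d)+Y*y+u*uu
for d in (.026,.022,.018):
    try: robot.line_to(pt(d,-.0955,-.001),vel=.06); break
    except robot.IKError: print("no",d)
robot.pause(.25)
w=robot.get_calibration("wrist"); im=robot.grab_frame("wrist"); cv2.imwrite("pics/w9.png",im)
print(d,proj(w,[M+.002*n,M+.002*n-.09*Y]),robot.observe()["time"])
cv2.imwrite("pics/w9v.png",cv2.resize(im[90:290,110:400],None,fx=2.75,fy=2.75,interpolation=cv2.INTER_CUBIC))
E
```

```text
0.026 [[354.5865 182.4192]
 [260.4637 182.4375]] 22.9667
```

View pics/w9v.png

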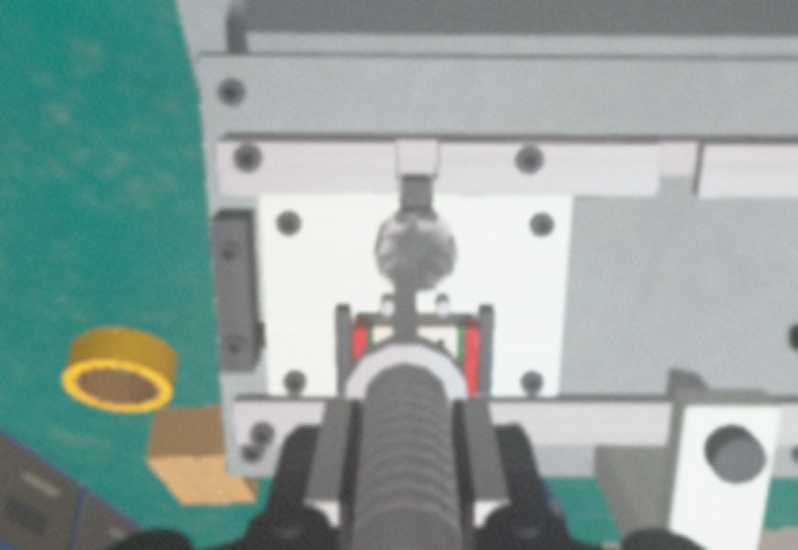

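The bushing is at (261,181), against (260.5,182.4) predicted for 90 mm of travel. The cross bar is aligned with the far notch, so the slide is out and locked. Next I'll return the pin, re-measuring the hole from above.

```bash
python3 - <<'E'
from plant import robot
from h import *
np.set_printoptions(precision=4,suppress=True)
try: robot.line_to([0.47,0.0,0.36],rotation=RP)
except robot.IKError: print("ik"); robot.move_pose([0.45,-0.05,0.36],RP)
robot.move_pose([*PIN,.32],RP); robot.pause(.4)
w=robot.get_calibration("wrist"); im=robot.grab_frame("wrist"); cv2.imwrite("pics/w10.png",im)
o=robot.observe(); print(o["tool_pos"],o["tcp_rot"],o["gripper_width"],o["time"])
H=plane(w,[(257,175.5)],.1); print("hole",H, "pin tip expected px",proj(w,[[*PIN,.144],[*PIN,.1]]))
cv2.imwrite("pics/w10v.png",cv2.resize(im[120:260,190:330],(600,600),interpolation=cv2.INTER_CUBIC))
E
```

```text
[ 0.601  -0.1807  0.3203] [-179.9933    0.0222  168.522 ] 0.017422858663387473 25.425
hole [[ 0.6013 -0.1801  0.1   ]] pin tip expected px [[255.8313 189.2239]
 [256.0871 175.3651]]
```

View pics/w10v.png

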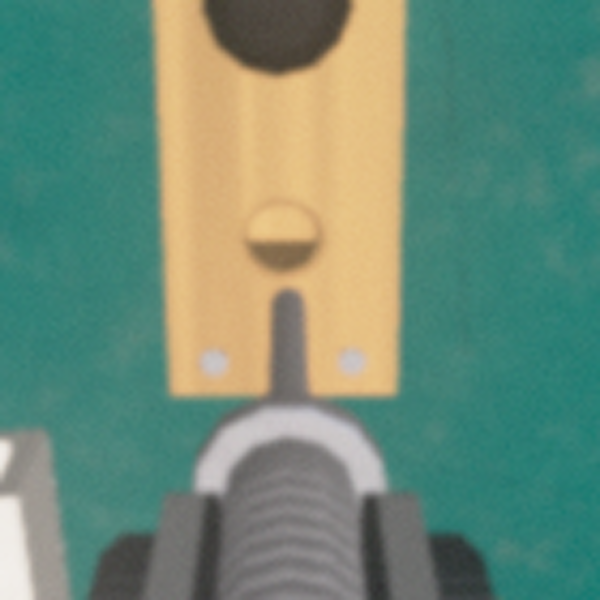

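The hole is at (256.3,175.1) and the tip at (257.4,188.1), about 1 mm off laterally. That fits, so down it goes.

```bash
python3 - <<'E'
from plant import robot
from h import *
np.set_printoptions(precision=4,suppress=True)
P=[PIN[0],PIN[1]-.0008]
robot.line_to([*P,.27],vel=.1); g=robot.line_to([*P,.205],vel=.08,guard=8); print(g)
if not g: g=robot.line_to([*P,.1955],vel=.02,guard=4)
o=robot.observe(); print(g,o["tool_pos"],o["ft_force"],o["time"])
robot.pause(.2); robot.set_gripper(.085); robot.pause(.3)
robot.line_to([*P,.32],vel=.1); robot.pause(.4)
im=robot.grab_frame("wrist"); cv2.imwrite("pics/w11.png",im); s=robot.grab_frame("scene"); cv2.imwrite("pics/s11.png",s)
cv2.imwrite("pics/e.png",np.hstack([im[:,100:412],cv2.resize(s[100:300,220:380],(307,384),interpolation=cv2.INTER_CUBIC)])); print(robot.observe()["time"])
E
```

```text
False
True [ 0.601  -0.1819  0.1961] [ 0.0508 -0.3535  4.6932] 27.5
30.5583
```

View pics/e.png

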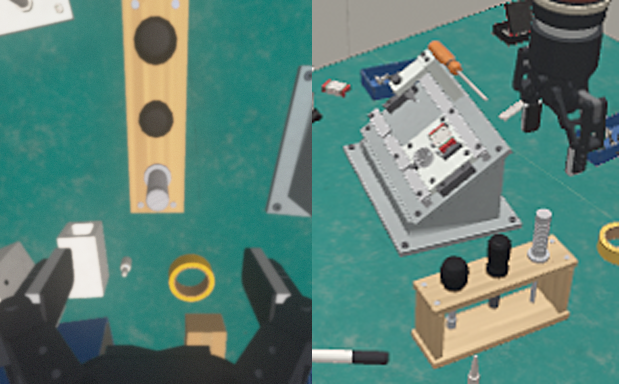

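The pin hangs upright in its hole at (540,240), the slide is out to the right, and the other tools are in place.

```bash
python3 -c "
from plant import robot
print(robot.job_done())"
```

```text
the job is handed in; nothing more can be done
None
```

I handed the job in at about 31 s; the final pictures show the slide out about 90 mm with its bar at the far notch, the pin upright in its rack hole and the other tools in place, but I inferred that the button is up (no direct reading) and no verdict came back.

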